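Try out the covered toothpaste squeezer

TASK

Try out the spring of the empty toothpaste squeezer on the marble upstand: with the fingertips push its sliding dust cover fully open, press the broad button underneath all the way down and let it spring back up, then push the dust cover fully shut again. Only push and press: grip or lift nothing, and leave the tumbler, jar, brushes, tongue cleaner and bottle around it as they are.

Things in the scene. Friction and masses are not known exactly. Their poses are not given: they have to be found in the camera images.
- squeezer: White plastic toothpaste squeezer, fixed to the robot's side of a low upright marble slab (300 mm wide, 185 mm high, its face at x = +44 mm). Origin on the work surface below the housing's middle; x points away from the robot into the slab, y to its left along the housing, z up. Housing 184 mm long in y (-92 to +92), 88 mm in x (-44 to +44), 110 to 196 mm up.
- channel_mid (a point): Centre of the floor of the straight channel on the squeezer's top, 180 mm above the squeezer's origin; axes as the squeezer's. The channel runs along y, open at both ends, 70 mm wide in x, between 9 mm wide rails rising 16 mm above the floor. The cover slides in it; the button is in its right (-y) half, 52 mm from here; the left half is plain, for parking the open cover.
- dust_cover (a joint): Travel of the dust cover along the squeezer's +y, m: 0 fully shut over the button, 0.080 fully open, with stops at both. Grey plastic slab, 66 mm in x, 90 mm in y, 17 mm thick, 181 to 198 mm up; spans y = -90 to 0 mm of the squeezer when shut, -10 to +80 open. Slides with about 2 N friction, slightly damped, stays where left. May start up to 20 mm open.
- cover_right_end (a point): Middle of the cover's right (-y) end face, 189.5 mm up; push here towards the squeezer's +y to open. Moves with the cover; axes as the squeezer's.
- cover_left_end (a point): Middle of the cover's left (+y) end face, 189.5 mm up; push here towards the squeezer's -y to shut. Moves with the cover; axes as the squeezer's.
- press_button (a joint): How far the button is pressed down, in m: 0 up, 0.007 fully down against its stop. A spring returns it: about 2 N to start it, 5 N at the bottom.
- button_top (a point): Middle of the top of the press-button, a broad white square cap of 48 mm in a 52 mm square well; top 179 mm up, 1 mm below the channel floor, when not pressed. Moves with the button; axes as the squeezer's.
- tumbler: Bystander: yellow plastic tumbler, open at the top, 68 mm wide, 90 mm tall, upright. Origin at the centre of its underside.
- jar: Bystander: empty glass jar, 68 mm wide, 85 mm tall, upright. Origin at the centre of its underside.
- brush_a: Bystander: white toothbrush lying flat, 177 mm long, 17 mm high. Origin at the centre of its underside.
- brush_b: Bystander: blue toothbrush lying flat, 177 mm long, 17 mm high. Origin at the centre of its underside.
- brush_c: Bystander: green toothbrush lying flat, 177 mm long, 17 mm high. Origin at the centre of its underside.
- tongue_cleaner: Bystander: steel tongue cleaner lying flat, 128 mm long with a 50 mm wide loop, 6 mm high. Origin at the centre of its underside.
- rinse_bottle: Bystander: mouth-rinse bottle, 60 mm wide, 160 mm tall, upright, beyond the left side of the squeezer. Origin at the centre of its underside.

How it is judged:
On the way, in this order (a step that is already met when the one before it is completed fails the run):
1. the dust cover is pushed fully open (at least 76 of 80 mm) (value of joint dust_cover above 0.076 m), for 0.1 s.
2. the button is pressed all the way down (at least 6 of 7 mm), the cover still open (value of joint press_button above 0.006 m and value of joint dust_cover above 0.06 m), for 0.1 s.
3. the button has sprung back up, the cover still open (value of joint press_button below 0.0012 m and value of joint dust_cover above 0.06 m), for 0.1 s.
4. the cover is pushed fully shut (value of joint dust_cover below 0.004 m and value of joint press_button below 0.0012 m), for 0.2 s.
At the end, for the whole second after the job is handed in: The dust cover is shut to within 4 mm and at rest, the button is up (within 1.2 mm), and every bystander is within 15 mm of where it stood (all of step 4 and velocity of joint dust_cover between -0.005 and 0.005 m/s and distance of each of tumbler, jar, brush_a, brush_b, brush_c, tongue_cleaner, rinse_bottle from where it was at the start of the episode below 0.015 m); the robot touches nothing.
It fails at once if a bystander (tumbler, jar, brush, tongue cleaner or bottle) is lifted, knocked or shifted by more than 15 mm (distance of any of tumbler, jar, brush_a, brush_b, brush_c, tongue_cleaner, rinse_bottle from where it was at the start of the episode above 0.015 m).
It also fails if it takes over 42 s, if anything falls off the work surface, if the arm or the gripper's body presses on something with over 40 N, if the wrist force passes 120 N, or if a joint passes its speed limit or range.

ROBOT

A 7-joint arm with a two-finger parallel gripper is mounted at the origin on the work surface. World frame = base frame: x ahead of the robot, y to its left, z up, the work surface at z = 0. Lengths are in m, angles in rad, forces in N, time in s.
With the tool pointing down it reaches from about 0.425 to 0.825 m from the base axis. Payload 3.6 kg.
Tool frame: the origin (TCP) lies where the fingers leave the gripper's body, on its centre line; the fingertips stand 73 mm ahead of it and the grasp point (between the pads) lies 54 mm ahead of it; z points along the fingers, y is the line along which they close (so a half turn about z gives the same grasp; the last joint's range is limited). The gripper opens to 85 mm and grips with 20 to 120 N. Pads are 22 mm wide; open, the fingers measure 114 mm over their backs; the gripper's body (76 mm by 85 mm) begins 54 mm behind the grasp point. The pads swing forward as they close: fully open they stand 13 mm farther back than shut.
Start: joints at [1.222, 0.615, -0.013, 1.423, 0.008, 1.103, -0.04], TCP at [0.206, -0.617, 0.304] pointing down, gripper open.
Joint ranges: [-3.12, 3.12], [-0.3, 2.06], [-1.34, 1.32], [0.26, 2.42], [-1.36, 4.5], [0.01, 1.98], [-2.84, 2.84]. Speed limits (rad/s): [2.79, 2.79, 3.14, 3.14, 3.14, 3.14, 3.14].

INTERFACE

Orientations are given as a unit quaternion [x, y, z, w].
In Python, from station import arm, snapshot, camera_info, ticket gives the robot as it stands. Calls block until the motion is done:
- arm.movep(position, orientation): joint-space move of the TCP to a pose.
- arm.line_to(position, velocity=0.15, ori=None): straight line of the TCP; ori=None keeps the orientation; velocity is the mean speed in m/s.
- arm.move_j(angles): joint-space move.
- arm.move_gripper(opening, effort=None): opening from 0.0 (shut) to 1.0 (fully open); effort is the grip in N (None keeps the last); returns when the fingers have stopped.
- arm.pause(seconds).
- arm.ik(position, orientation): joint angles nearest the present ones, or None.
- snapshot(name): name is "scene" or "top" or "wrist"; returns the picture (420x560x3 uint8, blue, green, red); there is no depth.
- camera_info(name): a dict with "fx", "fy", "cx", "cy" (pixels), "R" (3x3) and "t" (3): a world point X has camera coordinates R X + t; the wrist camera has in their place "T_tool_cam" (4x4, takes a point from camera to tool coordinates, whose origin is the TCP and whose axes are the flange's). Camera axes: x right, y down, z forward; pixel columns grow to the right and rows downward; lengths in m; the calibration is good to about 2 mm. The wrist camera is an equidistant fisheye: a pixel r from the principal point sees the ray r / f radians off the axis. A picture is of the moment at which its call begins: read the wrist's pose just before it. camera_info takes no time and is no camera call.
A pose or a line that the arm cannot do raises arm.MotionError and nothing moves.
- ticket.finish_job(): hands the job in; it is judged then, once.
Readings, each from a call of its own:
- arm.read_time(): time.
- arm.read_joint_positions(): joint angles.
- arm.read_dq(): joint speeds.
- arm.read_effort(): joint torques, N m.
- arm.read_tool_pos(): TCP position.
- arm.read_eef_rot(): TCP orientation.
- arm.read_ft_force(): force on the tool from outside, world axes, zero at the start.
- arm.read_wrist_torque(): the same for the moment, N m.
- arm.read_opening(): opening from 0.0 (shut) to 1.0 (fully open).
- arm.read_finger_force(): force on a finger pad.
Only numpy, scipy, OpenCV 4.12 (cv2) and the standard library are available. Lean on these libraries where they do the work, as an engineer would, in place of code of your own. Each camera call takes 0.05 s, during which the arm holds its last target. There are 200 camera calls.

## Working session

There is one attempt and no reset: what is moved stays moved. The work goes in short steps, each a Python script; the robot and the scene stay as the last script left them, time stands still between calls to the robot, and variables do not carry over. Pictures are saved under pics/ and viewed, at most 10 in all, crops included, and the job is handed in when it is done.

```bash
mkdir -p pics; python3 - <<'E'
from station import arm, snapshot, camera_info
import cv2
for n in("scene","top"):
    cv2.imwrite(f"pics/{n}0.png",cv2.resize(snapshot(n),(784,588),interpolation=cv2.INTER_CUBIC))
    c=camera_info(n);print(n,c)
print(arm.read_time(),arm.read_eef_rot(),arm.read_tool_pos())
E
```

```text
scene {'fx': 430.76738501179875, 'fy': 430.76738501179875, 'cx': 283.47579133923193, 'cy': 215.25672258165264, 'R': array([[-0.98793465,  0.15460378, -0.00909908],
       [ 0.13385184,  0.82282167, -0.55231167],
       [-0.07790255, -0.54686576, -0.83358805]]), 't': array([ 0.48191156, -0.01484331,  0.95857946])}
top {'fx': 462.3718407741875, 'fy': 462.3718407741875, 'cx': 277.02378922492494, 'cy': 205.9140121204358, 'R': array([[ 9.62313375e-02, -9.95358897e-01,  4.43642164e-04],
       [-9.68215632e-01, -9.37104852e-02, -2.31898327e-01],
       [ 2.30863637e-01,  2.18863449e-02, -9.72739929e-01]]), 't': array([-0.01653882,  0.54396818,  0.87832441])}
0.1 [ 9.87076867e-01  1.60243050e-01 -2.00228699e-04 -1.17576865e-03] [ 0.20544022 -0.61611841  0.30283587]
```

View pics/scene0.png

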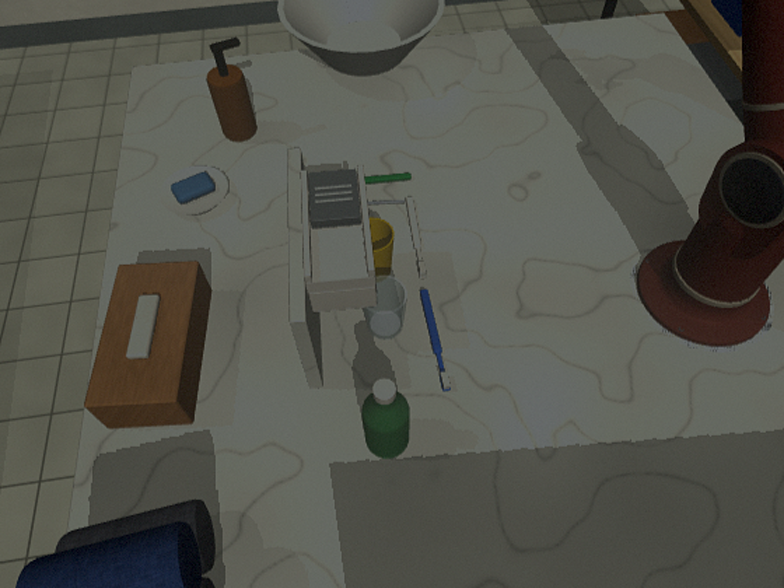

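View pics/top0.png

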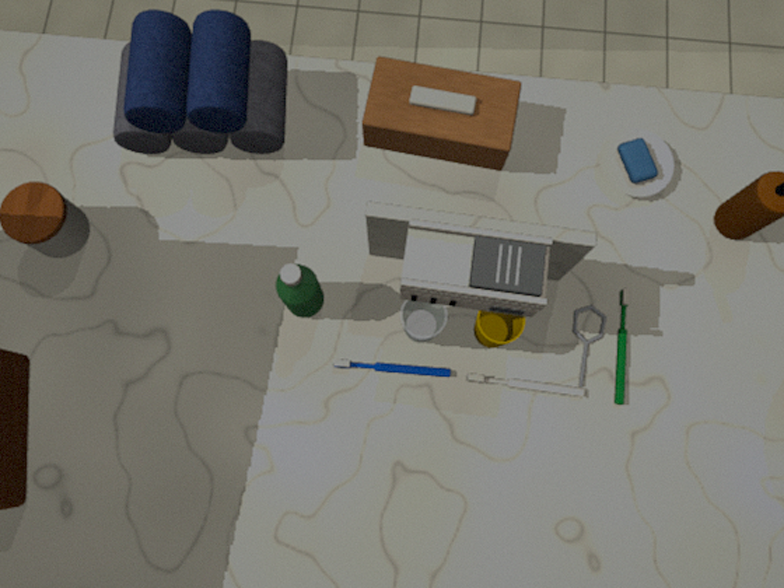

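The scene view shows the squeezer around (335,240), with its cover at (335,197) and the bottle at (386,420). The top view shows the cover at (510,263), the parking half at (438,258) and the bottle at (300,290). I'll enlarge both to read the corners.

```bash
python3 - <<'E'
from station import snapshot
import cv2
a=snapshot("top")[135:235,270:430];b=snapshot("scene")[100:230,195:295]
f=lambda x,k:cv2.convertScaleAbs(cv2.resize(x,None,fx=k,fy=k,interpolation=cv2.INTER_CUBIC),alpha=1.4)
cv2.imwrite("pics/topc.png",f(a,5));cv2.imwrite("pics/scenec.png",f(b,4.5))
E
```

```text
(no output)
```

View pics/topc.png

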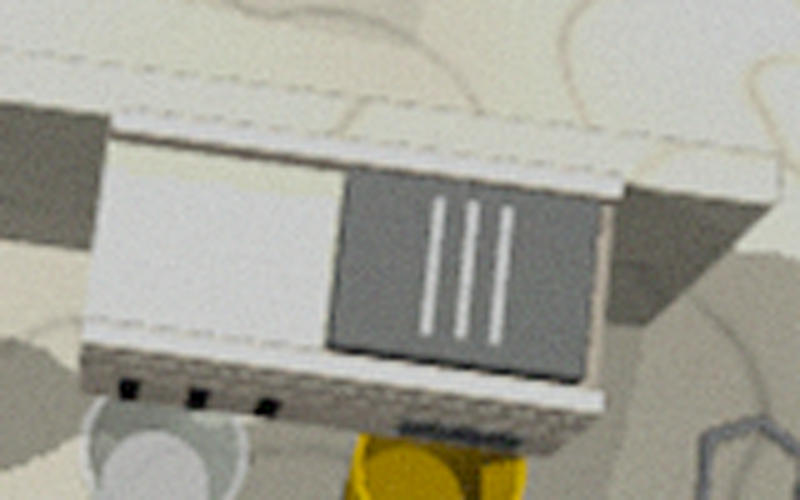

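View pics/scenec.png

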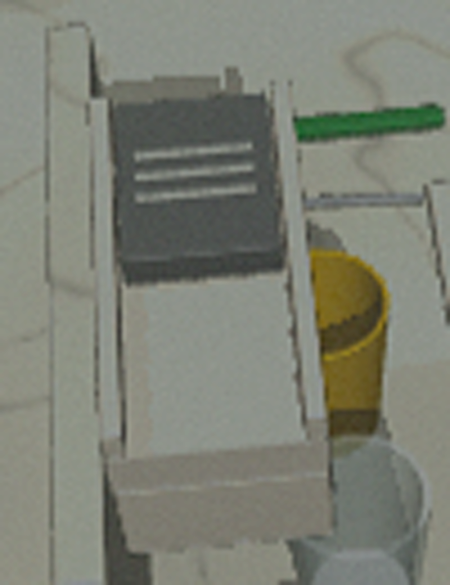

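```bash
python3 - <<'E'
from station import camera_info
import numpy as np
from scipy.optimize import least_squares as LS
C={n:camera_info(n) for n in("top","scene")}
def proj(n,X):
    c=C[n];p=X@np.array(c["R"]).T+c["t"];return np.c_[c["fx"]*p[:,0]/p[:,2]+c["cx"],c["fy"]*p[:,1]/p[:,2]+c["cy"]]
T=lambda u:np.array(u,float)/5+[270,135]
S=lambda u:np.array(u,float)/4.5+[195,100]
# local points (x,y,z) ; cover points: y relative to joint
rail=[("top",(-.044,-.092,.196),T((604,408))),("top",(-.044,.092,.196),T((82,343))),("top",(.044,-.092,.196),T((625,180))),("top",(.044,.092,.196),T((114,113))),
("scene",(-.044,.092,.196),S((328,440))),("scene",(-.035,.092,.196),S((308,445))),("scene",(.035,.092,.196),S((120,450))),("scene",(.044,.092,.196),S((101,452))),
("scene",(-.044,-.092,.196),S((290,82))),("scene",(.044,-.092,.196),S((91,100)))]
cov=[("top",(-.033,0,.198),T((330,348))),("top",(.033,0,.198),T((347,170))),("top",(.033,-.09,.198),T((608,203))),("top",(-.033,-.09,.198),T((582,382))),
("scene",(-.033,0,.198),S((282,248))),("scene",(.033,0,.198),S((122,262))),("scene",(.033,-.09,.198),S((112,103))),("scene",(-.033,-.09,.198),S((268,95)))]
def f(q):
    x,y,a,d=q;R=np.array([[np.cos(a),-np.sin(a),0],[np.sin(a),np.cos(a),0],[0,0,1]]);r=[]
    for L,o in((rail,0),(cov,d)):
        for n,p,u in L: r.append(proj(n,(R@(np.array(p)+[0,o,0])+[x,y,0])[None])[0]-u)
    return np.array(r)
s=LS(lambda q:f(q).ravel(),[.6,0,0,0],loss="soft_l1");print(s.x);print(f(s.x).round(1))
c=C["scene"];
# bottle cap position: top centre in both images (z .16)
for n,u in(("top",(290/1.4,272/1.4)),("scene",(384/1.4,388/1.4))):
    c=C[n];R=np.array(c["R"]);o=-R.T@c["t"];d=R.T@[(u[0]-c["cx"])/c["fx"],(u[1]-c["cy"])/c["fy"],1];print(n,o+d*(.16-o[2])/d[2])
E
```

```text
[ 0.55603457 -0.07395192 -0.04500938  0.00410606]
[[-0.9  2.1]
 [-1.7  0.5]
 [-0.9 -0.4]
 [-1.4 -0.8]
 [ 0.1 -4.3]
 [-0.7 -4.9]
 [ 0.5 -2.2]
 [-0.5 -2.1]
 [ 0.1  0.2]
 [-0.7  0.1]
 [-0.4  0.1]
 [ 0.3 -0.1]
 [-1.2  0.1]
 [ 0.8  0.4]
 [-0.  -0. ]
 [-0.5  0.1]
 [ 0.3  0.4]
 [-0.5 -0.7]]
top [0.52971882 0.16351401 0.16      ]
scene [0.52659381 0.16129261 0.16      ]
```

The two views agree on the cover, about 4 mm open. The scene-left corners were floor-level rather than rail tops, so I'll drop them. Next: refit, check IK, then approach and make the opening push.

```bash
cat >h.py <<'E'
from station import arm, snapshot, camera_info, ticket
import numpy as np
A=-0.045; O=np.array([.5562,-.0742])
def W(x,y,tip):   # squeezer-frame x,y and fingertip height -> TCP
    c,s=np.cos(A),np.sin(A); return [O[0]+c*x-s*y, O[1]+s*x+c*y, tip+.073]
def Q(sg):
    f=A+sg*np.pi/2; return [np.cos(f/2),np.sin(f/2),0,0]
def loc():
    p=np.array(arm.read_tool_pos());d=p[:2]-O;c,s=np.cos(A),np.sin(A)
    return np.array([c*d[0]+s*d[1],-s*d[0]+c*d[1],p[2]-.073])
def st(m=""):print(m,round(arm.read_time(),2),loc().round(4),np.round(arm.read_ft_force(),1))
E
python3 - <<'E'
from h import *
for sg in(1,-1):
    for y in(-.13,.13):
        j=arm.ik(W(0,y,.187),Q(sg)); print(sg,y,None if j is None else np.round(j,2))
E
```

```text
1 -0.13 [ 0.55  0.59 -0.37  1.66  0.25  0.94  0.04]
1 0.13 [ 0.16  0.57 -0.46  1.72  0.3   0.92 -0.47]
-1 -0.13 [ 0.04  0.6   0.45  1.68 -0.31  0.94 -2.58]
-1 0.13 [ 0.5   0.79 -1.15  1.71  0.78  1.17  2.23]
```

```bash
python3 - <<'E'
from h import *
import cv2
arm.move_gripper(0.0)
arm.movep(W(0,-.125,.26),Q(1)); st("above")
arm.line_to(W(0,-.125,.188),.15); arm.pause(.1); st("low")
f0=np.array(arm.read_ft_force())
cv2.imwrite("pics/low.png",np.hstack([snapshot("scene")[80:260,150:350],snapshot("top")[80:260,270:470]]).repeat(2,0).repeat(2,1))
y=-.125
while y<-.07:
    y+=.006; arm.line_to(W(0,y,.188),.06)
    d=np.array(arm.read_ft_force())-f0
    print(round(y,3),d.round(1))
    if d[1]<-1.2: break
st("contact")
E
```

```text
above 2.92 [-0.0005 -0.1271  0.2598] [-0.7  0.2 -0.4]
low 3.66 [ 0.0008 -0.1252  0.1893] [ 0.1 -0.3 -1.7]
-0.119 [0.3 0.9 0.3]
-0.113 [-0.2  0.1  2. ]
-0.107 [-1.1  1.   1.7]
-0.101 [-0.3  0.4  2.8]
-0.095 [0.  0.1 1.5]
-0.089 [-0.1 -0.6  0.9]
-0.083 [0.1 0.5 0.4]
-0.077 [ 0.8 -0.8  1.2]
-0.071 [0.2 0.1 0.9]
-0.065 [ 0.4 -1.1  0.8]
contact 6.26 [ 0.    -0.064  0.188] [ 0.5 -1.4 -0.9]
```

View pics/low.png

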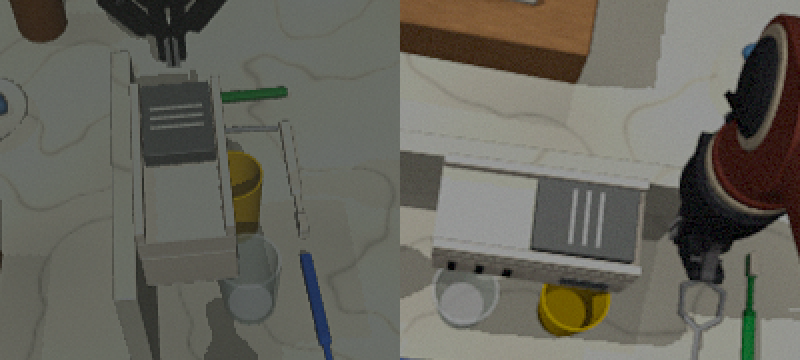

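The fingertips came down just off the cover's right end, centred in the channel at (172,50) in the left picture. I'll keep pushing to the stop.

```bash
python3 - <<'E'
from h import *
import cv2
arm.line_to(W(0,-.03,.188),.08); st()
y=-.03
while y<.006:
    y+=.002; arm.line_to(W(0,y,.188),.05)
    d=np.mean([arm.read_ft_force() for _ in range(3)],0)
    print(round(y,3),loc()[1].round(4),d.round(1))
    if d[1]<-7: break
arm.pause(.3); st("stop")
cv2.imwrite("pics/open.png",np.hstack([snapshot("scene")[80:260,150:350],snapshot("top")[80:260,270:470]]).repeat(2,0).repeat(2,1))
E
```

```text
6.84 [-0.     -0.0282  0.188 ] [0.1 0.1 0.7]
-0.028 -0.0277 [-0.3 -0.3 -0. ]
-0.026 -0.026 [ 0.9 -0.3  0.3]
-0.024 -0.0245 [ 0.5 -1.5  0.3]
-0.022 -0.0227 [ 0.2 -3.1  0.2]
-0.02 -0.0225 [-0.4 -6.4  1.1]
-0.018 -0.0222 [-0.5 -8.5  0.6]
stop 8.64 [-1.000e-04 -2.220e-02  1.881e-01] [-0.3 -9.3  0.4]
```

View pics/open.png

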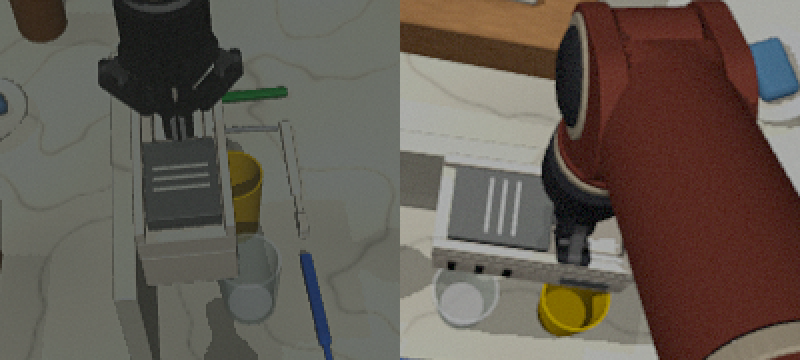

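The cover is hard against its open stop, with only bare channel left beyond its end at (185,232). Next: back off, press the button, release.

```bash
python3 - <<'E'
from h import *
arm.line_to(W(0,-.052,.188),.08)
f0=np.mean([arm.read_ft_force() for _ in range(5)],0)
z=.188; arm.line_to(W(0,-.052,.181),.06); z=.181
while z>.155:
    z-=.002; arm.line_to(W(0,-.052,z),.05)
    d=np.mean([arm.read_ft_force() for _ in range(3)],0)-f0
    print(round(z,3),loc()[2].round(4),d.round(1))
    if d[2]>13: break
arm.pause(.3); st("pressed")
arm.line_to(W(0,-.052,.19),.08); arm.pause(.15); st("released")
E
```

```text
0.179 0.179 [ 0.1 -1.6  0. ]
0.177 0.1773 [-0.6 -0.6  2.6]
0.175 0.1752 [-0.6 -1.8  2.6]
0.173 0.1732 [-0.2 -1.1  2.8]
0.171 0.1717 [-1.9 -1.5  7.3]
0.169 0.1716 [-4.4 -1.6 16.4]
pressed 11.38 [ 0.0002 -0.0518  0.1716] [-4.   1.2 15.5]
released 11.95 [-0.0006 -0.0521  0.189 ] [-0.8  0.  -0.5]
```

The button bottomed out at tip height 171.6 mm, 7 mm below contact. Now I'll shut the cover.

```bash
python3 - <<'E'
from h import *
import cv2
arm.line_to(W(0,-.052,.235),.2); arm.line_to(W(0,.12,.235),.2); st()
arm.line_to(W(0,.12,.188),.15); st("low")
arm.line_to(W(0,.02,.188),.08); st()
y=.02
while y>-.02:
    y-=.002; arm.line_to(W(0,y,.188),.05)
    d=np.mean([arm.read_ft_force() for _ in range(3)],0)
    print(round(y,3),loc()[1].round(4),d.round(1))
    if d[1]>7: break
arm.pause(.3); st("stop")
arm.line_to(W(0,.03,.188),.1); arm.line_to(W(0,.05,.28),.2); arm.line_to(W(-.08,.2,.3),.25);st("away")
cv2.imwrite("pics/shut.png",np.hstack([snapshot("scene")[80:260,150:350],snapshot("top")[80:260,270:470]]).repeat(2,0).repeat(2,1))
E
```

```text
13.33 [1.000e-04 1.182e-01 2.345e-01] [ 0.4 -0.3  0.5]
low 13.8 [0.0003 0.119  0.1881] [ 1.1 -0.1  0.2]
 15.2 [-0.0003  0.0194  0.1876] [-0.2 -0.8 -0.3]
0.018 0.018 [-1.4 -0.7 -0.3]
0.016 0.0163 [ 0.7  2.3 -1.1]
0.014 0.0139 [-0.4  2.4 -1.4]
0.012 0.0116 [-0.5  1.1 -1. ]
0.01 0.0096 [-0.8  1.   0.2]
0.008 0.0089 [-1.5  3.8 -1.1]
0.006 0.0087 [-1.3  6.  -0.2]
0.004 0.0085 [-0.3  9.5 -0.3]
stop 17.5 [-0.      0.0084  0.1882] [-1.5 10.  -1.3]
away 19.36 [-0.0794  0.1981  0.2991] [-0.  -0.3 -0.1]
```

View pics/shut.png

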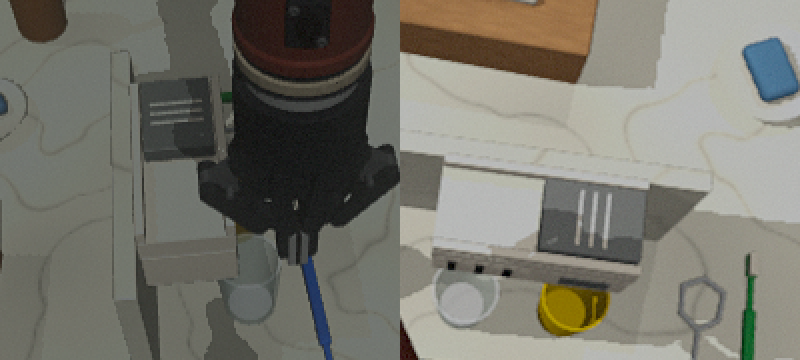

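The cover is shut on its stop, with its right end at the rail end (645,262) in the right picture. The tumbler, jar, tongue cleaner and green brush look unmoved, and the arm is clear.

```bash
python3 -c "
from station import ticket; print(ticket.finish_job())"
```

```text
the job is handed in; nothing more can be done
None
```

I pushed the cover open to its stop, pressed the button the full 7 mm and released it, then pushed the cover shut to its stop. The job was handed in after about 19 s with the arm clear; no verdict came back.

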